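Find the rattling instrument case and show it to the inspection camera

ROBOT

A 6-joint arm with a two-finger parallel gripper is mounted at the origin on a cart in front of the work surface, level with it; the furniture and walls round the work are solid. World frame = base frame: x ahead of the robot, y to its left, z up, the work surface at z = 0. Lengths are in m, angles in rad, forces in N, time in s.
With the tool pointing down it reaches from about 0.225 to 0.875 m from the base axis. Payload 3.4 kg.
Tool frame: the origin (TCP) lies at the very end of the fingers, on their centre line; the grasp point (between the pads) lies 19 mm behind it; x points along the fingers, y is the direction in which the jaws open and shut, and the axes are right-handed (so a half turn about x gives the same grasp; the last joint's range is limited). The gripper opens to 85 mm and grips with 20 to 120 N. Pads are 22 mm wide; open, the fingers measure 114 mm over their backs; the gripper's body (76 mm by 85 mm) begins 54 mm behind the grasp point. The pads swing forward as they close: fully open they stand 13 mm farther back than shut.
Start: joints at [1.209, 0.276, 1.505, -0, 1.361, -0.121], TCP at [0.137, 0.558, 0.231] pointing down, gripper open.
Joint ranges: [-2.89, 2.89], [-0.75, 2.08], [0.22, 2.7], [-1.18, 4.32], [0.11, 2.71], [-2.7, 2.7]. Speed limits (rad/s): [2.57, 2.57, 3.14, 3.14, 3.14, 3.14].

INTERFACE

Orientations are given as a unit quaternion [w, x, y, z].
In Python, from rig import manip gives the robot as it stands. The module is installed in compiled form; this text tells all that it offers.
- The arm moves only by the tool play_rows, never from a script. Its argument "plan" is a list that holds one entry, the list of rows, each a list of 5 numbers: the closure, from 0 (fully open) to 1 (shut), then the shift along the tool's x, y, z in m, then the turn about the tool's x in degrees. A call has 1 to 12 rows; each row is the pose to reach, as a shift and turn from the pose measured when the call began, along the tool's axes at that moment; what a row does not reach only later rows make up. A row lasts 1/10 s, in which the tool goes at most 50 mm and 8.59 degrees, less where a joint would pass 70% of its speed; a pose out of reach is approached as far as the arm can. A call with a gripper value outside its range is refused whole. The fingers move at their own pace and stop on an object; "grip_force" is the grip in N (left out, the last holds). Time passes only in rows, so rows that repeat a pose let the fingers close. It gives the time, the measured TCP pose, the force and the opening at its end, in the units of the state.
- manip.get_state(): the state, without advancing time (a new reading comes with each control period).
- manip.get_image(name): name is "scene" or "side" or "wrist"; returns (picture, depth): 480x640x3 uint8, red, green, blue; 480x640 float32, m along the optical axis (not along the pixel's ray), 0 where there is no reading.
- manip.camera_params(name): a dict with "intrinsics" (3x3 intrinsics, pixels), "dist_coeffs" ([k1, k2, p1, p2, k3] as OpenCV has them; the pictures are not rectified), "R" (3x3) and "t" (3): a world point X has camera coordinates R X + t; the wrist camera has in their place "mount" (4x4, takes a point from camera to tool coordinates, whose origin is the TCP and whose axes are the tool frame's). Camera axes: x right, y down, z forward; pixel columns grow to the right and rows downward; lengths in m; the calibration is good to about 2 mm. A picture is of the moment at which its call begins: read the wrist's pose just before it. camera_params takes no time and is no camera call.
- manip.sign_off(): hands the job in, once; it reports no verdict.
The state is a dict: "clock": time; "qpos": joint angles; "qd": joint speeds; "effort": joint torques, N m; "position": TCP position; "ee_rot": TCP orientation; "contact_force": force on the tool from outside, world axes, zero at the start; "moment": the same for the moment, N m; "width": finger opening in m.
Only numpy, scipy, OpenCV 4.12 (cv2) and the standard library are available. Lean on these libraries where they do the work, as an engineer would, in place of code of your own. Each camera call takes 0.05 s, during which the arm holds its last target.

TASK

Three look-alike shut cases stand on the worktop, each with a steel weight inside; in one of them the weight has come loose. Lift and shake the cases in turn until you find the one whose weight moves, setting any quiet one back upright where it stood. Finish while holding the loose one level and still in front of the inspection camera's lens, centred on the lens, one end of the case facing it about 6 cm from the glass; do not put it down or let go, do not touch the camera, and leave the vials and bottle alone.

Things in the scene. Friction and masses are not known exactly. Their poses are not given: they have to be found in the camera images.
- case_a_centre (a point): Centre (half-way up, 24 mm above its underside) of one of three look-alike grey instrument cases, 112 long (its x axis) x 56 wide (y) x 48 mm high, with a clear lid in the top and a small steel latch on each end; shut for good. About 0.35 kg with its weight. It stands on the worktop; grasp it across the 56 mm width, on its plain long sides. Inside, seen through the lid, a 30 x 34 mm steel weight (0.18 kg) sits on a guide along x.
- slug_a (a joint): Where the steel weight in case_a lies along the case's x axis, in m from the middle; rubber stops at -0.026 and +0.026. All three weights start within 0.006 of the middle. In two cases the weight is clamped fast and stays where it is; in one it is loose: gentle level carrying hardly moves it, but a brisk shake along the length, or rocking the long axis by 0.3 rad or more, sends it to the stops, and it stays shifted (by more than 0.018) once level.
- case_a: The case case_a itself; origin at the centre of its underside, axes as for its centre point.
- case_b_centre (a point): Centre (half-way up, 24 mm above its underside) of one of three look-alike grey instrument cases, 112 long (its x axis) x 56 wide (y) x 48 mm high, with a clear lid in the top and a small steel latch on each end; shut for good. About 0.35 kg with its weight. It stands on the worktop; grasp it across the 56 mm width, on its plain long sides. Inside, seen through the lid, a 30 x 34 mm steel weight (0.18 kg) sits on a guide along x.
- slug_b (a joint): Where the steel weight in case_b lies along the case's x axis, in m from the middle; rubber stops at -0.026 and +0.026. All three weights start within 0.006 of the middle. In two cases the weight is clamped fast and stays where it is; in one it is loose: gentle level carrying hardly moves it, but a brisk shake along the length, or rocking the long axis by 0.3 rad or more, sends it to the stops, and it stays shifted (by more than 0.018) once level.
- case_b: The case case_b itself; origin at the centre of its underside, axes as for its centre point.
- case_c_centre (a point): Centre (half-way up, 24 mm above its underside) of one of three look-alike grey instrument cases, 112 long (its x axis) x 56 wide (y) x 48 mm high, with a clear lid in the top and a small steel latch on each end; shut for good. About 0.35 kg with its weight. It stands on the worktop; grasp it across the 56 mm width, on its plain long sides. Inside, seen through the lid, a 30 x 34 mm steel weight (0.18 kg) sits on a guide along x.
- slug_c (a joint): Where the steel weight in case_c lies along the case's x axis, in m from the middle; rubber stops at -0.026 and +0.026. All three weights start within 0.006 of the middle. In two cases the weight is clamped fast and stays where it is; in one it is loose: gentle level carrying hardly moves it, but a brisk shake along the length, or rocking the long axis by 0.3 rad or more, sends it to the stops, and it stays shifted (by more than 0.018) once level.
- case_c: The case case_c itself; origin at the centre of its underside, axes as for its centre point.
- lens (a point): Centre of the front glass of the bench inspection camera: a black housing with a round lens 29 mm across on a grey foot 80 x 70 mm, 155 mm high in all, fixed to the worktop. The lens is 130 mm above the worktop and looks level along its own -x axis, roughly towards the robot; y is sideways, z up. A case is in view and in focus with its centre on the lens axis, 115 mm out from the glass (so its near end is about 60 mm from the glass).
- inspection_camera: The inspection camera; origin at its foot on the worktop, 38 mm behind the lens glass, axes as for the lens.
- white_vial: Bystander: screw-cap vial 21 mm across, 51 mm high, standing between two of the cases; origin under its centre. Leave alone.
- amber_vial2: Bystander: thin brown vial 14 mm across, 45 mm high, standing between two of the cases; origin under its centre. Leave alone.
- reagent_b: Bystander: brown bottle 52 mm across, 110 mm high, standing to the right of the camera; origin under its centre. Leave alone.

How it is judged:
By the outcome, as a careful person would: the job done as asked, in the order asked, and still so for the second after the job is handed in, while the arm keeps its last pose, push and grip.
It also fails if it takes over 72 s, if anything falls off the work surface, if the arm or the gripper's body presses on something with over 40 N, if the wrist force passes 120 N, or if a joint passes its speed limit or range.

## Working session

There is one attempt and no reset: what is moved stays moved. The work goes in short steps, Python scripts to look and compute and a tool call to move; the robot and the scene stay as the last step left them, time stands still between calls to the robot, and variables do not carry over. Pictures are saved under pics/ and viewed, and the job is handed in when it is done.

Besides the shell and the picture viewer there is one more tool, called after "Request:" in YAML: its name, and indented under it one key for each argument. play_rows: Moves the arm, as the interface text tells. Its arguments: {"type":"object","properties":{"plan":{"type":"array","items":{"type":"array","items":{"type":"array","items":{"type":"number"}}}},"grip_force":{"type":"number"}},"required":["plan"]}

```bash
mkdir -p pics; ls
python3 - <<'E'
from rig import manip
import cv2, numpy as np
s=manip.get_state(); print(s)
for n in ["scene","side","wrist"]:
    p,d=manip.get_image(n); cv2.imwrite(f"pics/{n}0.png",p[:,:,::-1]); np.save(f"pics/{n}0.npy",d)
    print(n,manip.camera_params(n))
E
```

```text
pics
{'clock': 0.0, 'qpos': array([ 1.20901240e+00,  2.76604468e-01,  1.50613843e+00,  2.75836669e-05,
        1.36067865e+00, -1.21021626e-01]), 'qd': array([ 0.00127491, -0.0007925 ,  0.00101337,  0.00022157, -0.00015764,
        0.00182337]), 'effort': array([-2.27410637e-04, -4.16776121e+01, -2.45803124e+01, -1.91351087e-04,
        1.15950953e-02, -1.26393556e-05]), 'position': array([0.13692644, 0.55792165, 0.23043219]), 'ee_rot': array([ 0.70182502,  0.08429329,  0.70215271, -0.08554446]), 'contact_force': array([ 0.7124846 , -0.05896024, -0.30165036]), 'moment': array([-0.02500545, -0.01557459,  0.04089397]), 'width': 0.08527281408921954}
scene {'intrinsics': array([[506.478104  ,   0.        , 320.87107632],
       [  0.        , 506.478104  , 239.8470941 ],
       [  0.        ,   0.        ,   1.        ]]), 'dist_coeffs': array([0.01489981, 0.        , 0.        , 0.        , 0.        ]), 'R': array([[-0.70325869, -0.71090111,  0.00684332],
       [-0.54978756,  0.53772399, -0.63920775],
       [ 0.45073368, -0.45329077, -0.76900365]]), 't': array([0.25746769, 0.44902352
[... 399 characters left out ...]
6,  0.78729223, -0.53695976]]), 't': array([-0.53083146,  0.08616877,  0.93331086])}
wrist {'intrinsics': array([[406.39251393,   0.        , 319.9850122 ],
       [  0.        , 406.39251393, 232.61791978],
       [  0.        ,   0.        ,   1.        ]]), 'dist_coeffs': array([-0.07202897,  0.        ,  0.        ,  0.        ,  0.        ]), 'mount': array([[ 9.03288401e-04, -2.78159619e-01,  9.60534440e-01,
        -1.42539703e-01],
       [ 9.99999506e-01, -1.48132907e-04, -9.83298992e-04,
        -8.24766293e-04],
       [ 4.15800832e-04,  9.60534853e-01,  2.78159347e-01,
        -6.96977523e-02],
       [ 0.00000000e+00,  0.00000000e+00,  0.00000000e+00,
         1.00000000e+00]])}
```

View pics/scene0.png

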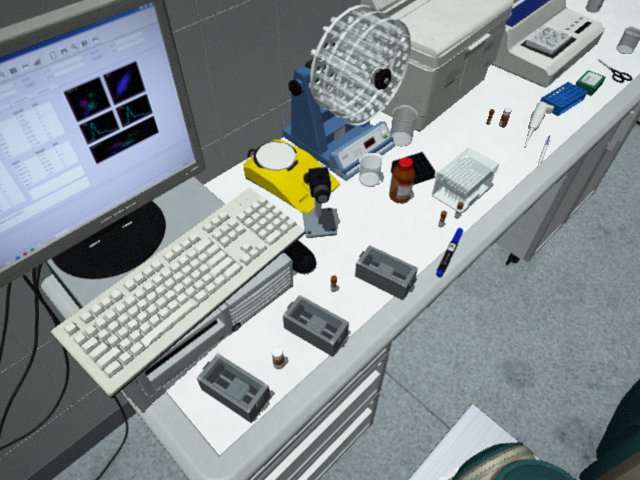

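View pics/side0.png

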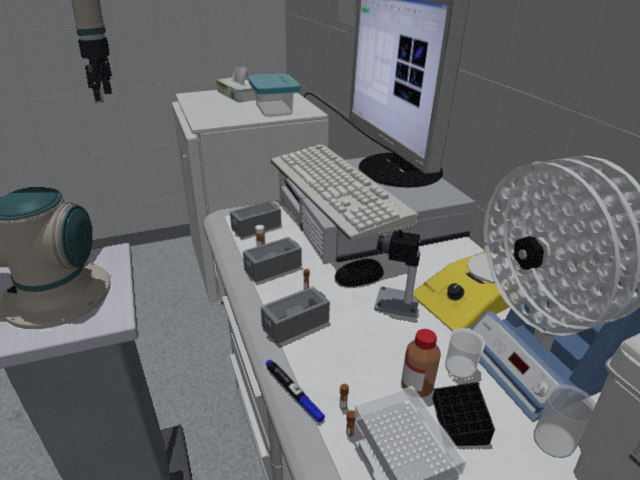

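View pics/wrist0.png

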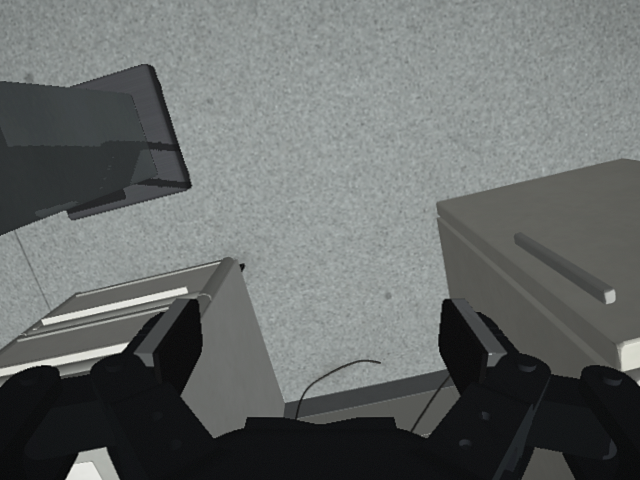

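Three grey cases are visible (scene pixels about (233,386), (315,324), (386,272)). There are vials between them at (277,356) and (334,283), and the camera is at (320,200). Next I'll build a top-down map.

```bash
cat > h.py <<'E'
import numpy as np, cv2
from rig import manip
def cloud(name,d,st=None):
    c=manip.camera_params(name);K=c["intrinsics"];D=c["dist_coeffs"]
    v,u=np.mgrid[0:480,0:640]
    n=cv2.undistortPoints(np.stack([u.ravel(),v.ravel()],1).astype(np.float64)[:,None],K,D)[:,0]
    z=d.ravel(); P=np.c_[n*z[:,None],z]
    if name=="wrist":
        from scipy.spatial.transform import Rotation as R
        M=c["mount"];P=P@M[:3,:3].T+M[:3,3]
        q=st["ee_rot"];P=P@R.from_quat(np.r_[q[1:],q[0]]).as_matrix().T+st["position"]
    else: P=(P-c["t"])@c["R"]
    return P.reshape(480,640,3)
def shot(name,tag):
    s=manip.get_state();p,d=manip.get_image(name)
    cv2.imwrite(f"pics/{tag}.png",p[:,:,::-1]);np.save(f"pics/{tag}.npy",d)
    P=cloud(name,d,s);P[d==0]=np.nan
    return p,P,s
E
python3 - <<'E'
from h import *
im=np.zeros((600,800,3),np.uint8); H=np.full((600,800),-1.)
# x 0.2..0.95 up, y 0.6..-0.4 left->right, 1.25mm/px
for n in ["scene","side"]:
    p=cv2.imread(f"pics/{n}0.png");P=cloud(n,np.load(f"pics/{n}0.npy"))
    X=P.reshape(-1,3);C=p.reshape(-1,3)
    ok=(X[:,2]<0.3)&(np.load(f"pics/{n}0.npy").ravel()>0)&(X[:,2]>-.05);X=X[ok];C=C[ok]
    r=((0.95-X[:,0])/.00125).astype(int);c=((0.6-X[:,1])/.00125).astype(int)
    k=(r>=0)&(r<600)&(c>=0)&(c<800);X,C,r,c=X[k],C[k],r[k],c[k]
    o=np.argsort(X[:,2])
    for a in (0,1):
      for b in (0,1):
        rr=np.clip(r[o]+a,0,599);cc=np.clip(c[o]+b,0,799)
        m=X[o,2]>=H[rr,cc]-.005
        im[rr[m],cc[m]]=C[o][m];H[rr[m],cc[m]]=X[o,2][m]
for i in range(8): cv2.putText(im,f"x{.95-.1*i:.2f}",(0,80*i+10),0,.4,(0,0,255))
for i in range(10): cv2.putText(im,f"y{.6-.1*i:.1f}",(80*i,595),0,.4,(0,0,255)); cv2.line(im,(80*i,570),(80*i,580),(0,0,255))
cv2.imwrite("pics/top0.png",im)
for n,pts in (("scene",[(233,386),(315,324),(386,272)]),):
    P=cloud(n,np.load(f"pics/{n}0.npy"))
    for u,v in pts: print(P[v,u])
E
```

```text
[0.44554728 0.13028039 0.04325111]
[ 0.43334853 -0.05091356  0.04505851]
[ 0.41903688 -0.23408764  0.0451135 ]
```

View pics/top0.png

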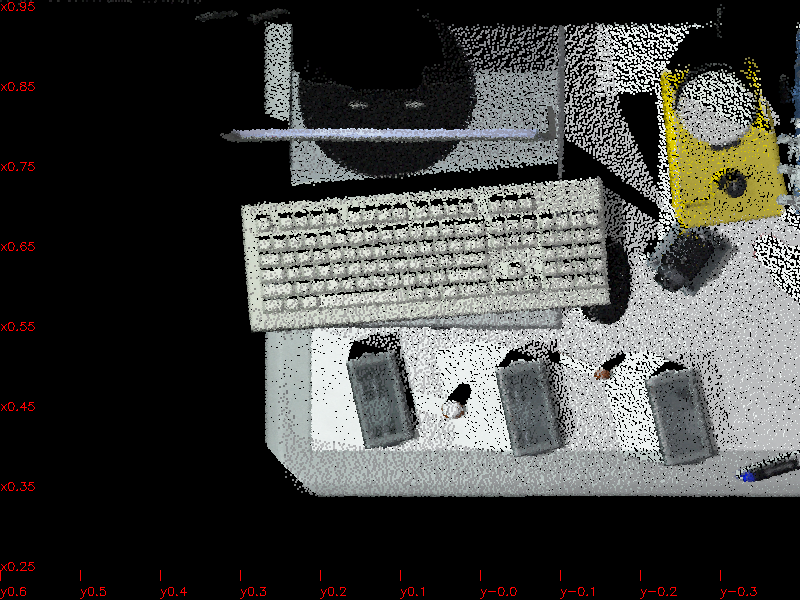

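Run:
```python
from h import *
A=[]
for n in ["scene","side"]:
    d=np.load(f"pics/{n}0.npy");P=cloud(n,d)[d>0]
    A.append(P)
    for cx,cy in [(.447,.13),(.435,-.05),(.42,-.235)]:
        m=(abs(P[:,0]-cx)<.085)&(abs(P[:,1]-cy)<.055)&(P[:,2]>.042)&(P[:,2]<.056)
        r=cv2.minAreaRect((P[m][:,:2]*1000).astype(np.float32));print(n,m.sum(),r,np.median(P[m][:,2]))
    m=(abs(P[:,0]-.635)<.07)&(abs(P[:,1]+.27)<.07)&(P[:,2]>.115)&(P[:,2]<.2)
    Q=P[m];print("cam",m.sum(),Q.min(0),Q.max(0),cv2.minAreaRect((Q[:,:2]*1000).astype(np.float32)))
    m=(abs(P[:,0]-.635)<.07)&(abs(P[:,1]+.27)<.07)&(P[:,2]>.006)&(P[:,2]<.03)
    Q=P[m];print("foot",m.sum(),np.median(Q[:,2]),cv2.minAreaRect((Q[:,:2]*1000).astype(np.float32)))
    m=(abs(P[:,0]-.63)<.09)&(abs(P[:,1]-.1)<.18)&(P[:,2]<.3); print("kb z",np.percentile(P[m][:,2],[5,50,99]))
    m=(abs(P[:,1]-.1)<.2)&(P[:,2]>.03)&(P[:,2]<.3)&(P[:,0]>.52); print("kb minx",P[m][:,0].min(), [P[m&(abs(P[:,2]-z)<.005)][:,0].min() for z in (.05,.08,.1,.12) if (m&(abs(P[:,2]-z)<.005)).any()])
p=cv2.imread("pics/scene0.png");cv2.imwrite("pics/cams.png",cv2.resize(p[150:250,270:370],(600,600),interpolation=2))
p=cv2.imread("pics/side0.png");cv2.imwrite("pics/cams2.png",cv2.resize(p[220:330,350:460],(600,600),interpolation=2))
cv2.imwrite("pics/cases1.png",cv2.resize(cv2.imread("pics/scene0.png")[230:430,180:440],(780,600),interpolation=2))
```

```text
scene 2149 ((451.1923828125, 127.7750015258789), (119.99962615966797, 56.70600509643555), 12.727675437927246) 0.04574958336568805
scene 1700 ((441.3698425292969, -58.480892181396484), (120.31800842285156, 58.73875045776367), 12.47716236114502) 0.046627135101119765
scene 1345 ((429.82635498046875, -246.23318481445312), (119.63783264160156, 60.015098571777344), 12.386171340942383) 0.0464388291876325
cam 699 [ 0.58736786 -0.28727889  0.1153264 ] [ 0.66298991 -0.21703762  0.16297554] ((623.183837890625, -249.16534423828125), (42.065879821777344, 75.79474639892578), 52.893150329589844)
foot 1054 0.010626210229901987 ((648.901611328125, -262.00360107421875), (82.18492889404297, 128.5048065185547), 67.12332916259766)
kb z [0.00031107 0.11896991 0.13513618]
kb minx 0.5358566404222312 [np.float64(0.539398397951342), np.float64(0.5394957986598697), np.float64(0.5358566404222312), np.float64(0.5555732335379497)]
side 579 ((451.4052734375, 122.53765106201172), (119.72921752929688, 58.96351623535156), 12.585230827331543) 0.04688551412480029
side 913 ((441.19561767578125, -61.88479232788086), (118.3908462524414, 60.368621826171875), 12.622394561767578) 0.047491294343613745
side 1435 ((428.96160888671875, -249.58697509765625), (118.27423095703125, 58.40657043457031), 13.503400802612305) 0.04731889777059751
cam 1084 [ 0.58555625 -0.29102086  0.11504236] [ 0.66308692 -0.22951616  0.16525162] ((623.4560546875, -256.13934326171875), (42.80386734008789, 78.75382232666016), 54.6583366394043)
foot 1615 0.011835658807954908 ((663.6527709960938, -271.8270568847656), (92.8023681640625, 144.32794189453125), 52.85441589355469)
kb z [0.01512767 0.11966625 0.13466833]
kb minx 0.537987770925491 [np.float64(0.5382297948207659), np.float64(0.537987770925491), np.float64(0.5382176465717464), np.float64(0.5619571558607228)]
```

View pics/cams.png

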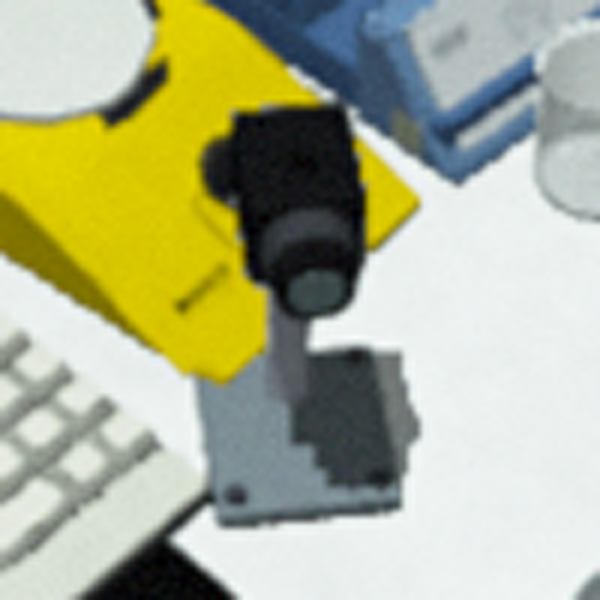

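View pics/cams2.png

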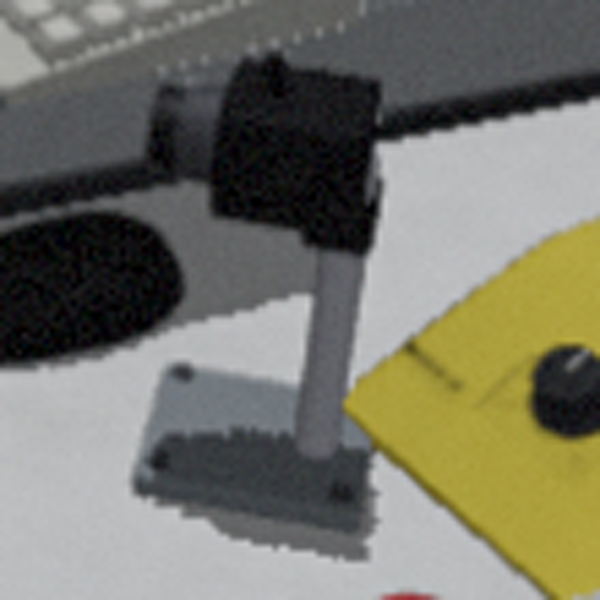

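View pics/cases1.png

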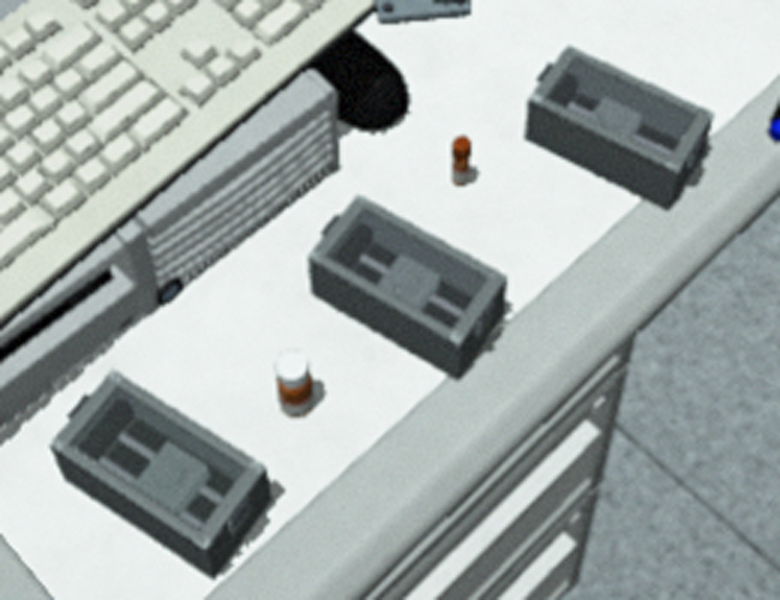

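The weights are visible through the lids. I'll write a helper that turns world targets into tool-axis shifts.

```bash
cat >> h.py <<'E'
from scipy.spatial.transform import Rotation as Rot
def rot(s): q=s["ee_rot"];return Rot.from_quat(np.r_[q[1:],q[0]]).as_matrix()
def go(x,y,z,yaw=None):
    """TCP target world, yaw(deg) of tool z axis"""
    s=manip.get_state();R=rot(s)
    d=R.T@(np.array([x,y,z])-s["position"])
    y0=np.degrees(np.arctan2(R[1,2],R[0,2]))
    t=0 if yaw is None else -(yaw-y0)
    print("t",round(s["clock"],2),"pos",s["position"].round(4),"yaw",y0.round(2),"xdown",R[:,0].round(3),"w",round(s["width"],4),"F",s["contact_force"].round(1),"M",s["moment"].round(3))
    print("  q",s["qpos"].round(2)," row:",d.round(4),"turn",round(t,2))
E
python3 -c "
from h import *
go(.451,.125,.2,12.6)"
```

```text
t 0.15 pos [0.137  0.558  0.2306] yaw -13.8 xdown [-0.    -0.001 -1.   ] w 0.0857 F [-0.5  0.5 -0.7] M [ 0.001  0.007 -0.034]
  q [ 1.21  0.28  1.51  0.    1.36 -0.12]  row: [ 0.031  -0.3456  0.4082] turn -26.4
```

Request:
play_rows:
  plan:
    - [[0, 0.03, -0.3456, 0.4082, -26.4], [0, 0.03, -0.3456, 0.4082, -26.4], [0, 0.03, -0.3456, 0.4082, -26.4], [0, 0.03, -0.3456, 0.4082, -26.4], [0, 0.03, -0.3456, 0.4082, -26.4], [0, 0.03, -0.3456, 0.4082, -26.4], [0, 0.03, -0.3456, 0.4082, -26.4], [0, 0.03, -0.3456, 0.4082, -26.4], [0, 0.03, -0.3456, 0.4082, -26.4], [0, 0.03, -0.3456, 0.4082, -26.4], [0, 0.03, -0.3456, 0.4082, -26.4], [0, 0.03, -0.3456, 0.4082, -26.4]]

```text
clock: 1.35
position: [0.4543, 0.1207, 0.2006]
ee_rot: [0.703, -0.077, 0.703, 0.074]
contact_force: [-0.5, 0.9, -0.3]
width: 0.0853
```

Run:
```python
from h import *
p,P,s=shot("wrist","w1")
X=P[(abs(P[...,2]-.047)<.006)&(abs(P[...,0]-.45)<.09)&(abs(P[...,1]-.125)<.06)]
print(len(X),cv2.minAreaRect((X[:,:2]*1000).astype(np.float32)),np.median(X[:,2]))
go(.451,.125,.008,12.6)
```

```text
10981 ((452.0530090332031, 123.5876235961914), (118.92594146728516, 56.05567169189453), 12.747639656066895) 0.04645601641210334
t 1.4 pos [0.4522 0.1229 0.2005] yaw 12.32 xdown [-0.001 -0.002 -1.   ] w 0.0858 F [-1.3  0.3  0.2] M [ 0.008  0.033 -0.023]
  q [ 0.12  0.14  1.77 -0.    1.24 -1.67]  row: [ 0.1925  0.0026 -0.0004] turn -0.28
```

View pics/w1.png

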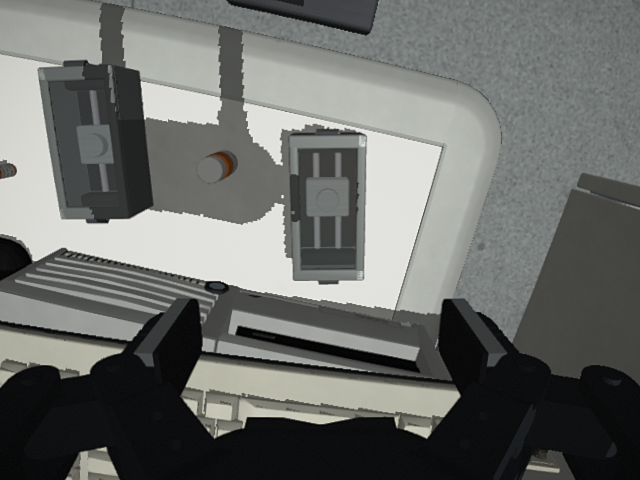

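The wrist picture shows the left case at pixel (327,205), well between the fingers, with its weight centred. I'll descend.

Request:
play_rows:
  plan:
    - [[0, 0.15, 0.002, -0.001, -0.4], [0, 0.15, 0.002, -0.001, -0.4], [0, 0.15, 0.002, -0.001, -0.4], [0, 0.192, 0.002, -0.001, -0.4], [0, 0.192, 0.002, -0.001, -0.4], [0, 0.192, 0.002, -0.001, -0.4], [0.3, 0.192, 0.002, -0.001, -0.4], [1, 0.192, 0.002, -0.001, -0.4], [1, 0.192, 0.002, -0.001, -0.4], [1, 0.192, 0.002, -0.001, -0.4], [1, 0.192, 0.002, -0.001, -0.4], [1, 0.192, 0.002, -0.001, -0.4]]
  grip_force: 60

```text
clock: 2.6
position: [0.4524, 0.125, 0.011]
ee_rot: [0.704, -0.078, 0.701, 0.078]
contact_force: [-0.5, 3.1, 6.1]
width: 0.0553
```

Run:
```python
from h import *
go(.4516,.124,.12,12.7)
```

```text
t 2.6 pos [0.4524 0.125  0.011 ] yaw 12.7 xdown [ 0.004 -0.    -1.   ] w 0.0553 F [-0.5  3.1  6.1] M [0.213 0.124 0.12 ]
  q [ 0.12  0.36  2.04 -0.    0.74 -1.67]  row: [-0.109  -0.0009 -0.0006] turn 0.0
```

Request:
play_rows:
  plan:
    - [[1, -0.03, 0, 0, 0], [1, -0.07, 0, 0, 0], [1, -0.12, 0, 0, 0], [1, -0.16, 0, 0, 0], [1, -0.18, 0, 0, 0], [1, -0.18, 0, 0, 0], [1, -0.18, 0, 0.045, 0], [1, -0.18, 0, -0.005, 0], [1, -0.18, 0, 0.045, 0], [1, -0.18, 0, -0.005, 0], [1, -0.18, 0, 0.045, 0], [1, -0.18, 0, -0.005, 0]]

```text
clock: 3.8
position: [0.4549, 0.1248, 0.1786]
ee_rot: [0.701, -0.078, 0.705, 0.078]
contact_force: [2.2, -1.1, -0.7]
width: 0.0554
```

Run:
```python
from h import *
go(.4516,.124,.12,12.7)
for n in ["scene","wrist","side"]: shot(n,n+"2")
go(.4516,.124,.12,12.7)
```

```text
t 3.8 pos [0.4549 0.1248 0.1786] yaw 12.66 xdown [-0.006 -0.001 -1.   ] w 0.0554 F [ 2.2 -1.1 -0.7] M [-0.057 -0.208 -0.018]
  q [ 0.12  0.16  1.8  -0.    1.19 -1.67]  row: [ 0.0586 -0.0001 -0.003 ] turn -0.04
t 3.95 pos [0.4418 0.1233 0.1862] yaw 12.7 xdown [-0.009 -0.002 -1.   ] w 0.0552 F [ 0.1  0.6 -3.1] M [-0.032 -0.077 -0.025]
  q [ 0.12  0.14  1.81 -0.    1.21 -1.67]  row: [ 0.0661 -0.0015  0.0103] turn -0.0
```

View pics/scene2.png

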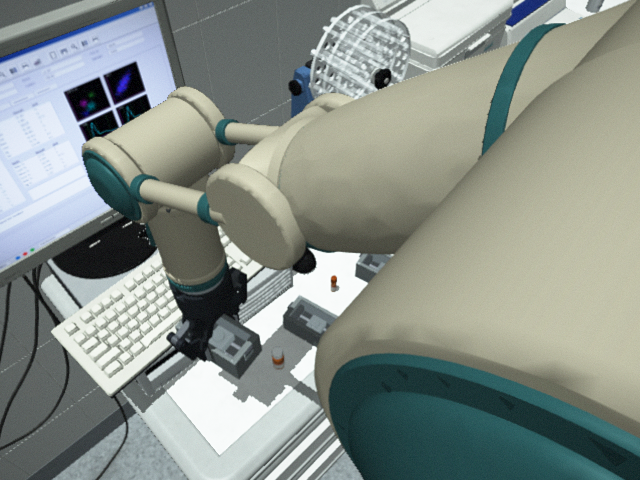

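View pics/wrist2.png

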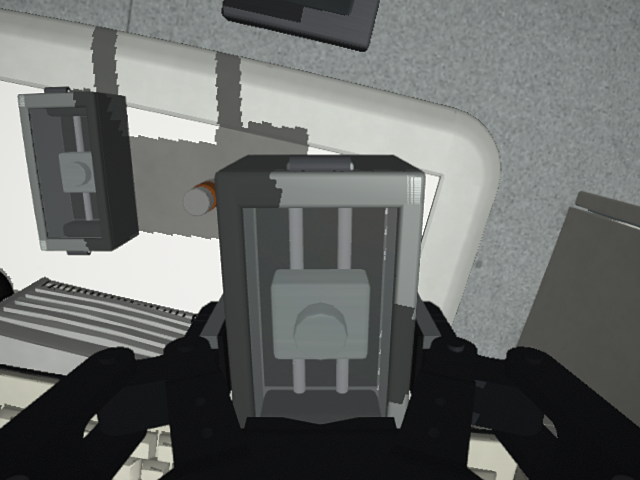

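```bash
cat >> h.py <<'E'
def weight(tag,rows,col=320):
    """tool z of pixels on weight top edge / case rim, from depth of wrist picture"""
    d=np.load(f"pics/{tag}.npy");c=manip.camera_params("wrist");M=c["mount"]
    for v in rows:
        n=cv2.undistortPoints(np.array([[[col,float(v)]]]),c["intrinsics"],c["dist_coeffs"])[0,0]
        z=d[int(v),int(col)];P=M[:3,:3]@np.array([n[0]*z,n[1]*z,z])+M[:3,3];print(v,P.round(4))
E
python3 - <<'E'
from h import *
weight("wrist2",range(160,415,8),285)
E
```

```text
160 [-0.0111 -0.0125 -0.0564]
168 [-0.0308 -0.0108 -0.0563]
176 [-0.0368 -0.0103 -0.055 ]
184 [-0.0369 -0.0104 -0.0529]
192 [-0.0372 -0.0104 -0.0508]
200 [-0.0365 -0.0105 -0.0485]
208 [-0.035  -0.0107 -0.046 ]
216 [-0.0357 -0.0107 -0.0439]
224 [-0.0357 -0.0107 -0.0417]
232 [-0.0352 -0.0108 -0.0393]
240 [-0.0351 -0.0109 -0.037 ]
248 [-0.0346 -0.011  -0.0345]
256 [-0.0341 -0.0111 -0.0319]
264 [-0.0345 -0.0111 -0.0296]
272 [-0.0352 -0.0111 -0.0275]
280 [-0.0355 -0.0112 -0.0252]
288 [-0.0358 -0.0112 -0.0229]
296 [-0.0359 -0.0113 -0.0204]
304 [-0.0353 -0.0114 -0.0176]
312 [-0.0344 -0.0115 -0.0145]
320 [-0.0354 -0.0115 -0.0124]
328 [-0.0351 -0.0116 -0.0096]
336 [-0.0353 -0.0117 -0.0071]
344 [-0.0347 -0.0118 -0.0039]
352 [-0.0347 -0.0119 -0.0012]
360 [-0.0348 -0.0119  0.0016]
368 [-0.0341 -0.0121  0.0049]
376 [-0.0342 -0.0122  0.0078]
384 [-0.0349 -0.0122  0.0103]
392 [-0.0343 -0.0123  0.0137]
400 [-0.0343 -0.0124  0.0168]
408 [-0.0352 -0.0124  0.0192]
```

Through the lid the weight still sits at mid-guide (centre near row 318, calculated within about 3 mm of the middle). I'll give it a second, larger shake to be sure.

Request:
play_rows:
  plan:
    - [[1, 0, 0, 0.05, 0], [1, 0, 0, 0.09, 0], [1, 0, 0, 0.04, 0], [1, 0, 0, -0.01, 0], [1, 0, 0, 0.04, 0], [1, 0, 0, 0.09, 0], [1, 0, 0, 0.04, 0], [1, 0, 0, -0.01, 0], [1, 0, 0, 0.04, 0], [1, 0, 0, -0.01, 0], [1, 0, 0, 0.01, 0], [1, 0, 0, 0.01, 0]]

```text
clock: 5.15
position: [0.4519, 0.1256, 0.1843]
ee_rot: [0.699, -0.078, 0.706, 0.078]
contact_force: [1.3, 0.1, -2.9]
width: 0.0555
```

Run:
```python
from h import *
shot("wrist","wrist3")
go(.4524,.125,.009,12.7)
```

```text
t 5.2 pos [0.4523 0.1256 0.1857] yaw 12.7 xdown [-0.008 -0.002 -1.   ] w 0.0553 F [-0.4 -0.  -3.6] M [-0.031 -0.023  0.   ]
  q [ 0.12  0.15  1.79 -0.    1.21 -1.67]  row: [ 0.1767 -0.0006  0.0014] turn -0.0
```

View pics/wrist3.png

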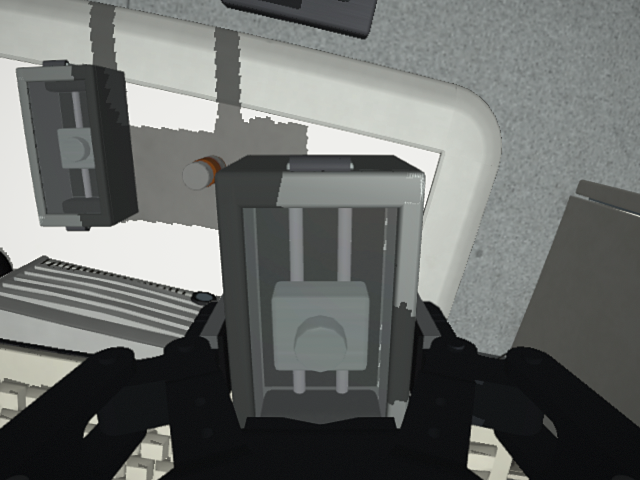

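The weight has moved: its edges went from rows 270–360 to 282–372, while the case rim stayed at row 155. So this case looks loose. I'll confirm with an abrupt stop, which should send it to a rubber stop.

Request:
play_rows:
  plan:
    - [[1, 0, 0, -0.03, 0], [1, 0, 0, -0.06, 0], [1, 0, 0, -0.07, 0], [1, 0, 0, -0.05, 0], [1, 0, 0, -0.01, 0], [1, 0, 0, 0.04, 0], [1, 0, 0, 0.09, 0], [1, 0, 0, 0.04, 0], [1, 0, 0, 0.02, 0], [1, 0, 0, 0.01, 0], [1, 0, 0, 0, 0], [1, 0, 0, 0, 0]]

```text
clock: 6.4
position: [0.4518, 0.1255, 0.187]
ee_rot: [0.701, -0.078, 0.705, 0.078]
contact_force: [0.4, -0.3, -3.8]
width: 0.0552
```

Run:
```python
from h import *
shot("wrist","wrist4")
go(.4524,.125,.009,12.7)
```

```text
t 6.45 pos [0.4528 0.1257 0.1871] yaw 12.69 xdown [-0.004 -0.001 -1.   ] w 0.0553 F [-0.2  0.4 -3.4] M [-0.023 -0.006  0.029]
  q [ 0.12  0.15  1.79 -0.    1.21 -1.67]  row: [ 0.1781 -0.0005  0.0003] turn -0.01
```

View pics/wrist4.png

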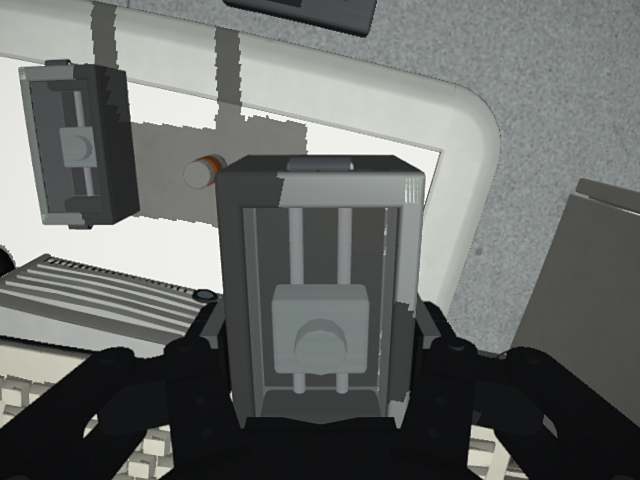

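The change was small (edges now about rows 284–374). I'll drive it the other way with a longer run-up and repeated sharp stops.

Request:
play_rows:
  plan:
    - [[1, 0, 0, 0.03, 0], [1, 0, 0, 0.07, 0], [1, 0, 0, 0.1, 0], [1, 0, 0, 0.11, 0], [1, 0, 0, 0.09, 0], [1, 0, 0, 0.05, 0], [1, 0, 0, 0, 0], [1, 0, 0, -0.05, 0], [1, 0, 0, -0.1, 0], [1, 0, 0, -0.05, 0], [1, 0, 0, -0.05, 0], [1, 0, 0, -0.05, 0]]

```text
clock: 7.65
position: [0.4042, 0.1146, 0.1881]
ee_rot: [0.702, -0.078, 0.703, 0.078]
contact_force: [0.3, 0.4, -3.4]
width: 0.0555
```

Run:
```python
from h import *
shot("wrist","wrist5")
go(.4524,.125,.009,12.7)
a=[cv2.imread(f"pics/wrist{i}.png")[150:420,210:430] for i in (2,3,5)]
cv2.imwrite("pics/cmp5.png",np.hstack(a))
```

```text
t 7.7 pos [0.404  0.1146 0.1881] yaw 12.69 xdown [-0.002 -0.001 -1.   ] w 0.0554 F [-0.9 -0.  -3.7] M [-0.037  0.045  0.013]
  q [ 0.11  0.07  1.88 -0.    1.19 -1.68]  row: [ 0.179  -0.0004  0.0499] turn -0.01
```

View pics/cmp5.png

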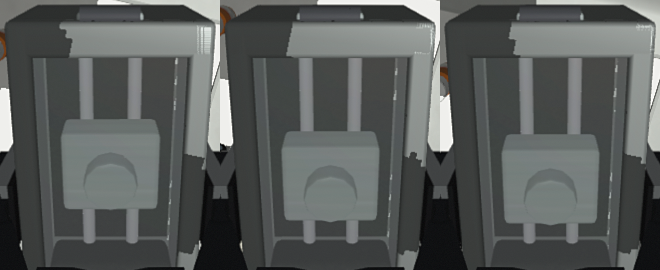

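Run:
```python
from h import *
cv2.imwrite("pics/w1c.png",cv2.resize(cv2.imread("pics/w1.png")[120:290,270:385],None,fx=3.4,fy=3.4,interpolation=2))
cv2.imwrite("pics/w5c.png",cv2.resize(cv2.imread("pics/wrist5.png")[150:420,210:430],None,fx=2.2,fy=2.2,interpolation=2))
```

```text
(no output)
```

View pics/w1c.png

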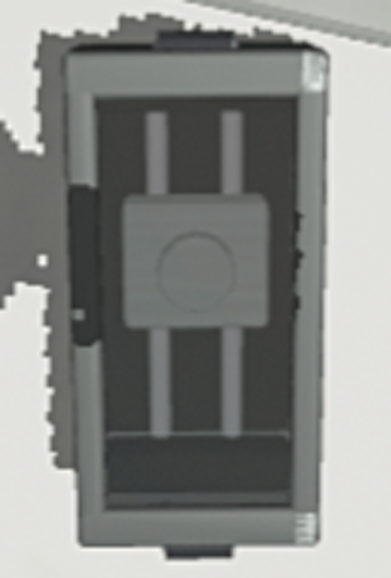

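View pics/w5c.png

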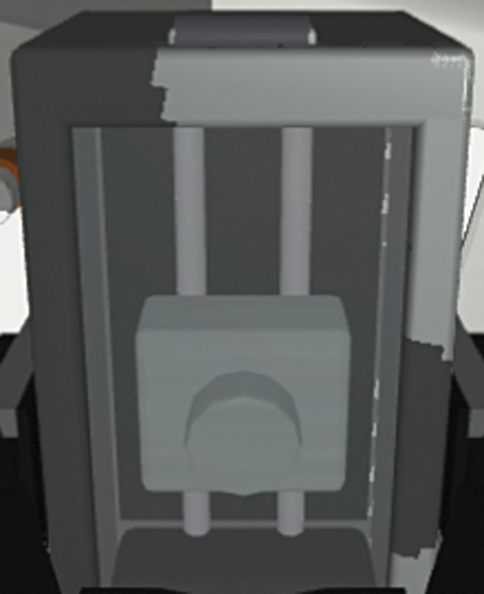

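```bash
cat >> h.py <<'E'
def rowz(v,h,col=320):
    c=manip.camera_params("wrist");M=c["mount"]
    n=cv2.undistortPoints(np.array([[[col,float(v)]]]),c["intrinsics"],c["dist_coeffs"])[0,0]
    r=M[:3,:3]@np.array([n[0],n[1],1]);k=(h-M[0,3])/r[0];return M[2,3]+k*r[2]
E
python3 - <<'E'
from h import *
from scipy.optimize import brentq
f=lambda h:rowz(372.7,h)-rowz(298.6,h)-.030
h=brentq(f,-.1,.05);print("top plane x",h)
for h in (h,-.025,-.02):
  print(h,"w5 edges",rowz(298.6,h),rowz(372.7,h)," w2",rowz(360,h)-.015, "w3",rowz(372,h)-.015)
print("rim near",rowz(172,-.037),rowz(207,-.037))
# w1: case on table, tool x of top = .2005-.048 ; rim outer rows 135..~281, weight far edge 216
H=.2005-.046
print("w1 rim",rowz(120+52/3.4,H),rowz(120+545/3.4,H)); 
for wz in (.03,.035): print("w1 weight",rowz(120+195/3.4,.2005-wz),rowz(120+328/3.4,.2005-wz))
E
```

```text
top plane x -0.01429957786456365
-0.01429957786456365 w5 edges -0.009355979261239225 0.020644020738760774  w2 0.00020167839985166247 w3 0.005340451030708904
-0.025 w5 edges -0.014428683824577855 0.0130681287879032  w2 -0.006920106794295333 w3 -0.0022101111913344074
-0.02 w5 edges -0.01205835464544227 0.01660812555390398  w2 -0.0035923010759760787 w3 0.0013180497197376323
rim near -0.05601733995871987 -0.04672095952034548
w1 rim -0.05664853480270497 0.05484988615097444
w1 weight -0.024090902741990702 0.007023320002781941
w1 weight -0.024826589116547886 0.0057906666382165906
```

Solving the geometry puts the weight at about −7 mm before shaking, then about 0, +5 and +6 mm, so it is sliding. I'll ease forward, then jerk back with a sharp start and soft stop to drive it onto the stop.

Request:
play_rows:
  plan:
    - [[1, 0, 0, 0.01, 0], [1, 0, 0, 0.03, 0], [1, 0, 0, 0.055, 0], [1, 0, 0, 0.08, 0], [1, 0, 0, 0.095, 0], [1, 0, 0, 0.1, 0], [1, 0, 0, 0.05, 0], [1, 0, 0, 0, 0], [1, 0, 0, -0.04, 0], [1, 0, 0, -0.065, 0], [1, 0, 0, -0.08, 0], [1, 0, 0, -0.085, 0]]

```text
clock: 8.9
position: [0.3195, 0.0957, 0.1885]
ee_rot: [0.702, -0.078, 0.704, 0.078]
contact_force: [-0.0, 0.4, -4.1]
width: 0.0557
```

Run:
```python
from h import *
shot("wrist","wrist6")
go(.4524,.125,.009,12.7)
a=[cv2.imread(f"pics/wrist{i}.png")[150:420,210:430] for i in (2,5,6)]
cv2.imwrite("pics/cmp6.png",np.hstack(a))
```

```text
t 8.95 pos [0.3201 0.0958 0.1886] yaw 12.68 xdown [-0.002 -0.001 -1.   ] w 0.0555 F [-0.1  0.4 -4. ] M [ 0.     0.042 -0.024]
  q [ 0.08 -0.07  2.02 -0.    1.19 -1.71]  row: [ 0.1793 -0.0004  0.1358] turn -0.02
```

View pics/cmp6.png

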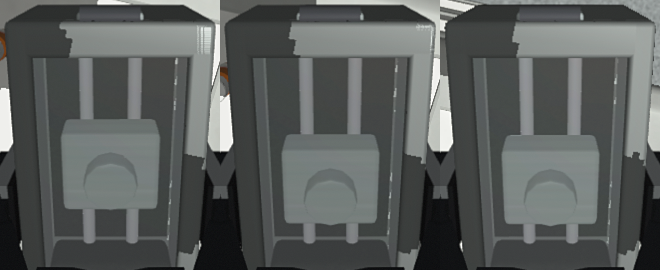

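No change from that stroke. The only shakes that moved it were the quick one-row reversals, so I'll repeat those for longer.

Request:
play_rows:
  plan:
    - [[1, 0, 0, 0.05, 0], [1, 0, 0, 0.1, 0], [1, 0, 0, 0.05, 0], [1, 0, 0, 0.1, 0], [1, 0, 0, 0.05, 0], [1, 0, 0, 0.1, 0], [1, 0, 0, 0.05, 0], [1, 0, 0, 0.1, 0], [1, 0, 0, 0.05, 0], [1, 0, 0, 0.1, 0], [1, 0, 0, 0.1, 0], [1, 0, 0, 0.1, 0]]

```text
clock: 10.15
position: [0.4197, 0.1181, 0.1877]
ee_rot: [0.702, -0.078, 0.703, 0.078]
contact_force: [-0.2, 0.1, -3.2]
width: 0.0553
```

Run:
```python
from h import *
shot("wrist","wrist7")
go(.4524,.125,.009,12.7)
a=[cv2.imread(f"pics/wrist{i}.png")[150:420,210:430] for i in (2,6,7)]
cv2.imwrite("pics/cmp7.png",np.hstack(a))
```

```text
t 10.2 pos [0.4192 0.118  0.1881] yaw 12.69 xdown [-0.002 -0.001 -1.   ] w 0.0552 F [-0.4  0.5 -3.7] M [-0.044  0.024  0.003]
  q [ 0.11  0.1   1.85 -0.    1.2  -1.68]  row: [ 0.179  -0.0004  0.0343] turn -0.01
```

View pics/cmp7.png

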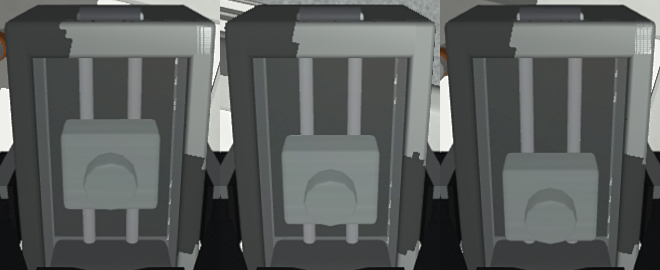

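That moved it clearly, by another 18 px or so (about 6 mm). This weight is loose. One more bout should take it to the stop.

Request:
play_rows:
  plan:
    - [[1, 0, 0, -0.05, 0], [1, 0, 0, 0, 0], [1, 0, 0, -0.05, 0], [1, 0, 0, 0, 0], [1, 0, 0, -0.05, 0], [1, 0, 0, 0, 0], [1, 0, 0, -0.05, 0], [1, 0, 0, 0, 0], [1, 0, 0, -0.05, 0], [1, 0, 0, 0, 0], [1, 0, 0, -0.05, 0], [1, 0, 0, 0, 0]]

```text
clock: 11.4
position: [0.3859, 0.114, 0.1761]
ee_rot: [0.683, -0.079, 0.722, 0.078]
contact_force: [-9.7, 0.3, -8.8]
width: 0.0551
```

Request:
play_rows:
  plan:
    - [[1, 0, 0, -0.05, 0], [1, 0, 0, 0, 0], [1, 0, 0, -0.05, 0], [1, 0, 0, 0, 0], [1, 0, 0, -0.05, 0], [1, 0, 0, 0, 0], [1, 0, 0, -0.05, 0], [1, 0, 0, 0, 0], [1, 0, 0, -0.05, 0], [1, 0, 0, 0, 0], [1, 0, 0, 0, 0], [1, 0, 0, 0, 0]]

```text
clock: 12.6
position: [0.3871, 0.1142, 0.1761]
ee_rot: [0.683, -0.079, 0.722, 0.078]
contact_force: [-0.2, 0.3, -4.7]
width: 0.0552
```

Run:
```python
from h import *
shot("wrist","wrist8")
go(.4524,.125,.009,12.7)
a=[cv2.imread(f"pics/wrist{i}.png")[150:420,210:430] for i in (2,7,8)]
cv2.imwrite("pics/cmp8.png",np.hstack(a))
```

```text
t 12.65 pos [0.3866 0.1141 0.1763] yaw 12.72 xdown [-0.055 -0.008 -0.998] w 0.0554 F [ 0.7 -0.4 -4.3] M [-0.013 -0.03  -0.011]
  q [ 0.12  0.09  1.89 -0.    1.22 -1.68]  row: [ 0.1633 -0.0046  0.0758] turn 0.02
```

View pics/cmp8.png

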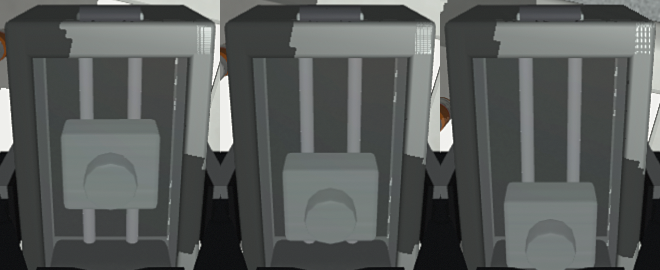

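The weight is now hard over, toward the + stop (top strip moved about 63 px in all from the first lifted view). Starting a call mid-swing latched a 3° front-down tilt, though. Orientation is only re-latched from the measured pose, so I'll end a call mid-swing the other way and look at the dynamic tilt.

Request:
play_rows:
  plan:
    - [[1, 0, 0, 0.05, 0], [1, 0, 0, 0.05, 0], [1, 0, 0, 0, 0], [1, 0, 0, -0.05, 0]]

```text
clock: 13.05
position: [0.3383, 0.103, 0.1792]
ee_rot: [0.682, -0.079, 0.723, 0.078]
contact_force: [-0.9, 0.2, -2.3]
width: 0.0551
```

```bash
python3 -c "
from h import *
go(.4524,.125,.19,12.7)"
```

```text
t 13.05 pos [0.3383 0.103  0.1792] yaw 12.73 xdown [-0.056 -0.008 -0.998] w 0.0551 F [-0.9  0.2 -2.3] M [-0.067  0.032 -0.031]
  q [ 0.1   0.01  1.97 -0.    1.22 -1.69]  row: [-0.0175 -0.0036  0.1153] turn 0.03
```

Request:
play_rows:
  plan:
    - [[1, -0.01, 0, 0.05, 0], [1, -0.01, 0, 0.1, 0], [1, -0.01, 0, 0.05, 0], [1, -0.01, 0, 0.1, 0], [1, -0.01, 0, 0.05, 0], [1, -0.01, 0, 0.1, 0], [1, -0.01, 0, 0.05, 0]]

```text
clock: 13.75
position: [0.398, 0.1152, 0.1769]
ee_rot: [0.68, -0.079, 0.725, 0.078]
contact_force: [2.6, -1.4, -1.6]
width: 0.0554
```

```bash
python3 -c "
from h import *
go(.4524,.125,.19,12.7)"
```

```text
t 13.75 pos [0.398  0.1152 0.1769] yaw 12.7 xdown [-0.064 -0.008 -0.998] w 0.0554 F [ 2.6 -1.4 -1.6] M [-0.058 -0.268  0.058]
  q [ 0.11  0.11  1.87 -0.    1.23 -1.68]  row: [-0.0166 -0.0023  0.0542] turn 0.0
```

Request:
play_rows:
  plan:
    - [[1, 0, 0, 0, 0], [1, 0.02, 0, 0.02, 0], [1, -0.03, 0, 0.02, 0], [1, -0.08, 0, 0.02, 0]]

```text
clock: 14.15
position: [0.4221, 0.1202, 0.2544]
ee_rot: [0.677, -0.079, 0.727, 0.078]
contact_force: [1.0, 0.0, -3.0]
width: 0.0553
```

```bash
python3 -c "
from h import *
go(.4524,.125,.19,12.7)"
```

```text
t 14.15 pos [0.4221 0.1202 0.2544] yaw 12.7 xdown [-0.071 -0.009 -0.997] w 0.0553 F [ 1.  0. -3.] M [ 0.028 -0.225  0.026]
  q [ 0.12  0.09  1.68 -0.    1.43 -1.67]  row: [ 0.062  -0.0024  0.0351] turn 0.0
```

Request:
play_rows:
  plan:
    - [[1, 0.0, 0, 0, 0], [1, 0.03, 0, 0, 0], [1, 0.08, 0, 0, 0]]

```text
clock: 14.45
position: [0.4203, 0.1199, 0.1768]
ee_rot: [0.681, -0.079, 0.724, 0.078]
contact_force: [1.7, 0.2, -5.0]
width: 0.0553
```

```bash
python3 -c "
from h import *
go(.4524,.125,.19,12.7)"
```

```text
t 14.45 pos [0.4203 0.1199 0.1768] yaw 12.7 xdown [-0.059 -0.008 -0.998] w 0.0553 F [ 1.7  0.2 -5. ] M [-0.035 -0.096 -0.   ]
  q [ 0.12  0.14  1.83 -0.    1.23 -1.67]  row: [-0.0151 -0.002   0.0315] turn 0.0
```

Fast downward motion tips it back by about +0.012 rad. I'll repeat that: slow up, fast down, re-latch.

Request:
play_rows:
  plan:
    - [[1, -0.01, 0, 0, 0], [1, -0.04, 0, 0, 0], [1, -0.08, 0, 0, 0], [1, -0.11, 0, 0, 0], [1, -0.12, 0, 0, 0], [1, -0.07, 0, 0, 0], [1, -0.02, 0, 0, 0]]

```text
clock: 15.15
position: [0.4231, 0.1202, 0.1972]
ee_rot: [0.683, -0.079, 0.722, 0.078]
contact_force: [0.4, -0.0, -5.1]
width: 0.0551
```

```bash
python3 -c "
from h import *
go(.4524,.125,.19,12.7)"
```

```text
t 15.15 pos [0.4231 0.1202 0.1972] yaw 12.69 xdown [-0.054 -0.007 -0.999] w 0.0551 F [ 0.4 -0.  -5.1] M [ 0.037 -0.031 -0.024]
  q [ 0.12  0.13  1.79 -0.    1.28 -1.67]  row: [ 0.0056 -0.0018  0.03  ] turn -0.01
```

Request:
play_rows:
  plan:
    - [[1, 0, 0, 0, 0], [1, 0, 0, -0.03, 0], [1, 0, 0, -0.04, 0], [1, 0, 0, 0.01, 0], [1, 0, 0, 0.06, 0], [1, 0, 0, 0.02, 0]]

```text
clock: 15.75
position: [0.46, 0.1268, 0.1924]
ee_rot: [0.687, -0.078, 0.718, 0.078]
contact_force: [-1.7, -0.5, -2.5]
width: 0.0552
```

```bash
python3 -c "
from h import *
go(.4524,.125,.19,12.7)"
```

```text
t 15.75 pos [0.46   0.1268 0.1924] yaw 12.66 xdown [-0.044 -0.005 -0.999] w 0.0552 F [-1.7 -0.5 -2.5] M [-0.111  0.089 -0.016]
  q [ 0.12  0.18  1.74  0.    1.27 -1.67]  row: [ 0.0027 -0.0001 -0.0077] turn -0.04
```

Request:
play_rows:
  plan:
    - [[1, -0.02, 0, -0.02, 0], [1, -0.05, 0, -0.06, 0], [1, -0.08, 0, -0.08, 0], [1, -0.08, 0, -0.03, 0], [1, -0.07, 0, 0.02, 0], [1, -0.03, 0, -0.02, 0]]

```text
clock: 16.35
position: [0.4666, 0.1261, 0.2309]
ee_rot: [0.697, -0.078, 0.709, 0.078]
contact_force: [0.2, -1.1, -4.5]
width: 0.0556
```

```bash
python3 -c "
from h import *
go(.4524,.125,.19,12.7)"
```

```text
t 16.35 pos [0.4666 0.1261 0.2309] yaw 12.63 xdown [-0.017 -0.002 -1.   ] w 0.0556 F [ 0.2 -1.1 -4.5] M [-0.032  0.049 -0.019]
  q [ 0.12  0.15  1.68  0.    1.33 -1.67]  row: [ 0.0411  0.002  -0.0134] turn -0.07
```

Excellent: +0.027, leaving −0.017. I'll do a milder version once more.

Request:
play_rows:
  plan:
    - [[1, -0.01, 0, -0.02, 0], [1, -0.03, 0, -0.06, 0], [1, -0.05, 0, -0.08, 0], [1, -0.05, 0, -0.05, 0], [1, -0.045, 0, -0.01, 0], [1, -0.015, 0, -0.04, 0]]

```text
clock: 16.95
position: [0.443, 0.1192, 0.2521]
ee_rot: [0.705, -0.077, 0.7, 0.078]
contact_force: [0.7, 0.4, -4.7]
width: 0.0551
```

```bash
python3 -c "
from h import *
go(.4524,.125,.19,12.7)"
```

```text
t 16.95 pos [0.443  0.1192 0.2521] yaw 12.61 xdown [ 0.007  0.002 -1.   ] w 0.0551 F [ 0.7  0.4 -4.7] M [-0.092  0.051 -0.061]
  q [ 0.11  0.08  1.7   0.    1.35 -1.68]  row: [0.0622 0.0036 0.01  ] turn -0.09
```

Level to within 0.007 rad. I'll settle there, then work out the lens pose from the first pictures.

Request:
play_rows:
  plan:
    - [[1, 0, 0, 0, 0], [1, 0, 0, 0, 0], [1, 0, 0, 0, 0]]

```text
clock: 17.25
position: [0.4459, 0.1195, 0.2557]
ee_rot: [0.708, -0.077, 0.698, 0.078]
contact_force: [0.7, 0.4, -2.9]
width: 0.0552
```

Run:
```python
from h import *
go(.4524,.125,.19,12.7)
def ray(n,u,v,z):
    c=manip.camera_params(n)
    q=cv2.undistortPoints(np.array([[[u,v]]],float),c["intrinsics"],c["dist_coeffs"])[0,0]
    o=-c["R"].T@c["t"];d=c["R"].T@np.array([q[0],q[1],1]);return o+d*(z-o[2])/d[2]
S=lambda x,y:(270+x/6-.5,150+y/6-.5); D=lambda x,y:(350+x/5.4545-.5,220+y/5.4545-.5)
g=ray("scene",*S(320,292),.13);print("lens scene",g, "depth", cloud("scene",np.load("pics/scene0.npy"))[198,323])
for p in [(215,518),(402,500),(400,352),(200,380)]: print("foot scene",ray("scene",*S(*p),.01))
for p in [(135,485),(165,368),(365,525),(367,555)]: print("foot side",ray("side",*D(*p),.01))
for n in ("scene","side"):
    d=np.load(f"pics/{n}0.npy");P=cloud(n,d)
    m=(d>0)&(abs(P[...,0]-.635)<.07)&(abs(P[...,1]+.26)<.07)
    for lo,hi in((.004,.016),(.148,.16)):
        Q=P[m&(P[...,2]>lo)&(P[...,2]<hi)]
        r=cv2.minAreaRect((Q[:,:2]*1000).astype(np.float32));print(n,lo,len(Q),r)
        print(np.round(cv2.boxPoints(r)))
    im=cv2.imread(f"pics/{n}0.png")
    # ortho of foot points
    Q=P[m];C=im[m]
    o=np.zeros((280,280,3),np.uint8)
    for q,cc in sorted(zip(Q,C),key=lambda t:t[0][2]):
        r=int((.705-q[0])*2000);k=int((-.19-q[1])*2000)
        if 0<=r<279 and 0<=k<279:o[r-1:r+2,k-1:k+2]=cc if q[2]<.04 else (cc*.5+np.array([0,0,min(255,q[2]*1200)])*.5)
    cv2.imwrite(f"pics/ort_{n}.png",cv2.resize(o,(560,560)))
a=[cv2.imread(f"pics/ort_{n}.png") for n in("scene","side")];cv2.imwrite("pics/ort.png",cv2.resize(np.hstack(a),(800,400)))
```

```text
t 17.25 pos [0.4459 0.1195 0.2557] yaw 12.61 xdown [ 0.015  0.003 -1.   ] w 0.0552 F [ 0.7  0.4 -2.9] M [-0.05   0.041  0.017]
  q [ 0.11  0.08  1.69  0.    1.35 -1.68]  row: [0.0658 0.004  0.0066] turn -0.09
lens scene [ 0.59366439 -0.22941105  0.13      ] depth [ 0.59431585 -0.23054315  0.12919578]
foot scene [ 0.62127071 -0.20433727  0.01      ]
foot scene [ 0.57945709 -0.25949672  0.01      ]
foot scene [ 0.63206483 -0.31252952  0.01      ]
foot scene [ 0.67504204 -0.2476152   0.01      ]
foot side [ 0.5789019  -0.26965202  0.01      ]
foot side [ 0.61934092 -0.21283171  0.01      ]
foot side [ 0.64295118 -0.31619668  0.01      ]
foot side [ 0.63562036 -0.32995063  0.01      ]
scene 0.004 860 ((622.318115234375, -262.052490234375), (105.13188934326172, 134.22816467285156), 71.0627670288086)
[[ 542. -290.]
 [ 669. -334.]
 [ 703. -234.]
 [ 576. -191.]]
scene 0.148 305 ((633.5458374023438, -256.463134765625), (41.035892486572266, 50.41716003417969), 52.58909225463867)
[[ 601. -257.]
 [ 641. -288.]
 [ 666. -255.]
 [ 626. -225.]]
side 0.004 1066 ((646.826171875, -266.6804504394531), (87.55844116210938, 120.76473236083984), 64.78533172607422)
[[ 574. -281.]
 [ 683. -332.]
 [ 720. -253.]
 [ 611. -201.]]
side 0.148 356 ((626.9871215820312, -257.4117736816406), (41.87664794921875, 62.051902770996094), 52.28211212158203)
[[ 590. -255.]
 [ 639. -293.]
 [ 664. -260.]
 [ 615. -222.]]
```

View pics/ort.png

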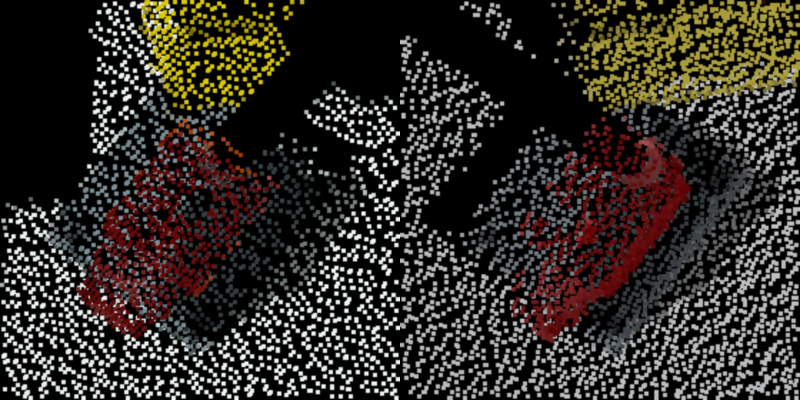

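Run:
```python
from h import *
go(.462,-.134,.25,-37)
c=manip.camera_params("side")
def ray(n,u,v,z):
    c=manip.camera_params(n)
    q=cv2.undistortPoints(np.array([[[u,v]]],float),c["intrinsics"],c["dist_coeffs"])[0,0]
    o=-c["R"].T@c["t"];d=c["R"].T@np.array([q[0],q[1],1]);return o+d*(z-o[2])/d[2]
print("side lens",ray("side",350+158/5.4545-.5,220+133/5.4545-.5,.13))
P=cloud("side",np.load("pics/side0.npy"))
m=(P[...,1]<-.06)&(P[...,1]>-.17)&(P[...,2]>.08)&(P[...,2]<.2)&(P[...,0]<.62)&(P[...,0]>.5)
Q=P[m];print("kb near corner",Q.min(0),Q.max(0))
```

```text
t 17.25 pos [0.4459 0.1195 0.2557] yaw 12.61 xdown [ 0.015  0.003 -1.   ] w 0.0552 F [ 0.7  0.4 -2.9] M [-0.05   0.041  0.017]
  q [ 0.11  0.08  1.69  0.    1.35 -1.68]  row: [ 0.0052 -0.2509 -0.0397] turn 49.61
side lens [ 0.59418017 -0.23606537  0.13      ]
kb near corner [ 0.54032137 -0.16173908  0.08004201] [ 0.61989767 -0.0600472   0.12768532]
```

Request:
play_rows:
  plan:
    - [[1, 0.005, -0.02, -0.003, 5], [1, 0.005, -0.05, -0.008, 10], [1, 0.005, -0.08, -0.013, 16], [1, 0.005, -0.11, -0.018, 22], [1, 0.005, -0.14, -0.023, 28], [1, 0.005, -0.17, -0.028, 34], [1, 0.005, -0.2, -0.032, 40], [1, 0.005, -0.225, -0.036, 45], [1, 0.005, -0.243, -0.039, 48], [1, 0.005, -0.251, -0.04, 49.6], [1, 0.005, -0.251, -0.04, 49.6], [1, 0.005, -0.251, -0.04, 49.6]]

```text
clock: 18.45
position: [0.4623, -0.1337, 0.2514]
ee_rot: [0.676, 0.227, 0.665, -0.221]
contact_force: [-0.5, 0.3, -4.6]
width: 0.0553
```

Run:
```python
from h import *
go(.462,-.134,.118,-37)
shot("scene","scene9");shot("side","side9");shot("wrist","wrist9")
a=[cv2.resize(cv2.imread(f"pics/{n}9.png"),(400,300)) for n in("scene","side")]
cv2.imwrite("pics/c9.png",np.hstack(a))
go(.462,-.134,.118,-37)
```

```text
t 18.45 pos [ 0.4623 -0.1337  0.2514] yaw -36.95 xdown [ 0.016  0.003 -1.   ] w 0.0553 F [-0.5  0.3 -4.6] M [0.042 0.133 0.04 ]
  q [-0.43  0.11  1.67  0.01  1.35 -1.36]  row: [ 0.1333 -0.002  -0.0016] turn 0.05
t 18.6 pos [ 0.4618 -0.1332  0.2506] yaw -36.9 xdown [ 0.015  0.003 -1.   ] w 0.055 F [ 0.3  0.  -4.7] M [ 0.014 -0.008  0.001]
  q [-0.43  0.11  1.67  0.01  1.35 -1.36]  row: [ 0.1326 -0.002  -0.0007] turn 0.1
```

View pics/c9.png

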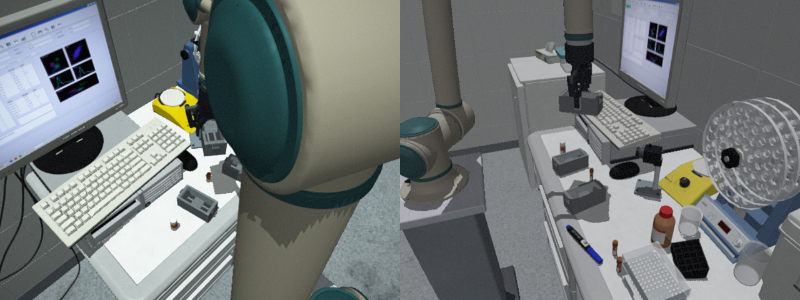

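View pics/wrist9.png

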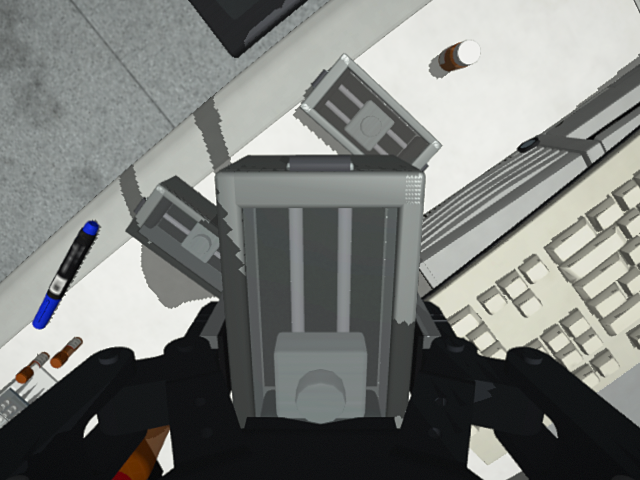

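The case is held cleanly, the weight is hard over toward the + end (strip at row 333, against 270 at first), and nothing else has been disturbed. I'll descend at standoff.

Request:
play_rows:
  plan:
    - [[1, 0.01, -0.001, 0, 0], [1, 0.03, -0.002, 0, 0], [1, 0.06, -0.002, 0, 0], [1, 0.09, -0.002, 0, 0], [1, 0.115, -0.002, 0, 0], [1, 0.128, -0.002, 0, 0], [1, 0.133, -0.002, 0, 0], [1, 0.133, -0.002, 0, 0], [1, 0.133, -0.002, 0, 0]]

```text
clock: 19.5
position: [0.4632, -0.1345, 0.1182]
ee_rot: [0.676, 0.226, 0.666, -0.221]
contact_force: [0.8, -0.5, -3.3]
width: 0.0552
```

Run:
```python
from h import *
go(.502,-.1643,.118,-37)
p,P,s=shot("side","side10")
p2,P2,_=shot("scene","scene10")
cv2.imwrite("pics/s10.png",cv2.resize(p[190:330,280:460,::-1],(771,600),interpolation=2))
cv2.imwrite("pics/sc10.png",cv2.resize(p2[130:250,250:410,::-1],(800,600),interpolation=2))
go(.502,-.1643,.118,-37)
```

```text
t 19.5 pos [ 0.4632 -0.1345  0.1182] yaw -36.89 xdown [ 0.016  0.002 -1.   ] w 0.0552 F [ 0.8 -0.5 -3.3] M [0.013 0.084 0.077]
  q [-0.43  0.23  1.88  0.01  1.02 -1.37]  row: [ 0.0007 -0.0005  0.049 ] turn 0.11
t 19.6 pos [ 0.4633 -0.1347  0.1185] yaw -36.9 xdown [ 0.017  0.002 -1.   ] w 0.0553 F [-0.4  0.5 -4.5] M [0.067 0.124 0.047]
  q [-0.43  0.23  1.88  0.01  1.02 -1.37]  row: [ 0.0011 -0.0005  0.0487] turn 0.1
```

View pics/s10.png

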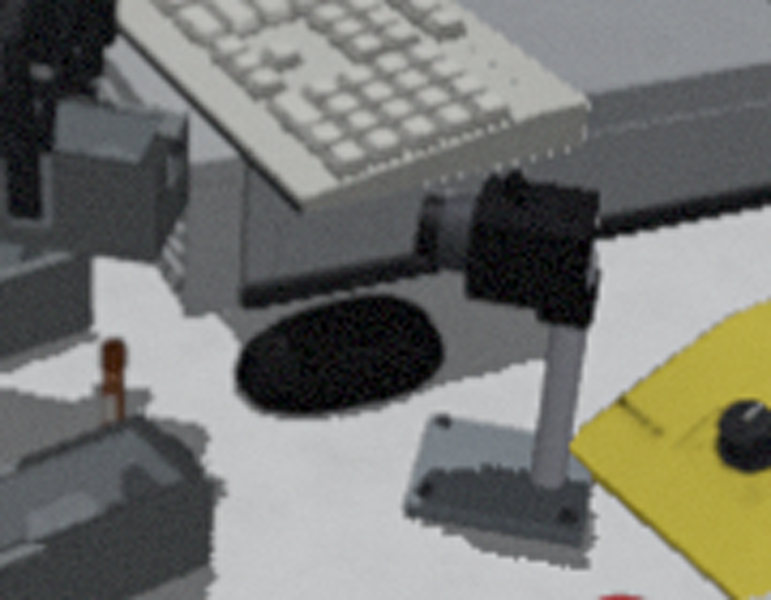

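View pics/sc10.png

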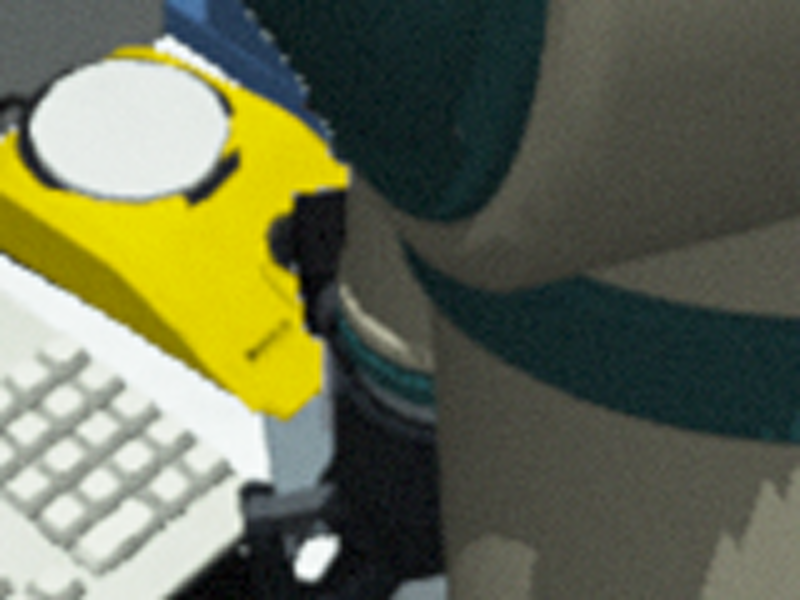

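Run:
```python
from h import *
s=manip.get_state();R=rot(s);c=manip.camera_params("side")
def pr(X):
    q=cv2.projectPoints(np.array([X]),cv2.Rodrigues(c["R"])[0],c["t"],c["intrinsics"],c["dist_coeffs"])[0].ravel();return ((q-[280,190]+.5)*4.283).round(0)
for nm,l in {"near bot -y":(.0125,-.028,.0555),"near top -y":(-.0355,-.028,.0555),"near top +y":(-.0355,.028,.0555),"near bot +y":(.0125,.028,.0555),"far bot -y":(.0125,-.028,-.0565),"latch ctr":(-.012,0,.058)}.items():
    w=s["position"]+R@np.array(l);print(nm,w.round(4),pr(w))
for y in(-.2295,-.2335,-.236): print("lens",pr(np.array([.594,y,.13])))
```

```text
near bot -y [ 0.4911 -0.1904  0.1064] [157. 270.]
near top -y [ 0.4903 -0.1905  0.1544] [156. 174.]
near top +y [ 0.5239 -0.1457  0.155 ] [192. 111.]
near bot +y [ 0.5247 -0.1456  0.1071] [192. 205.]
far bot -y [ 0.4016 -0.1231  0.105 ] [-85. 233.]
latch ctr [ 0.5095 -0.1695  0.1313] [180. 190.]
lens [416. 225.]
lens [421. 230.]
lens [423. 233.]
```

Run:
```python
from h import *
p=cv2.imread("pics/side10.png")
cv2.imwrite("pics/z10.png",np.hstack([cv2.resize(p[205:260,285:335],(500,550),interpolation=2)]))
cv2.imwrite("pics/z10b.png",cv2.resize(p[225:265,370:425],(770,560),interpolation=2))
```

```text
(no output)
```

View pics/z10.png

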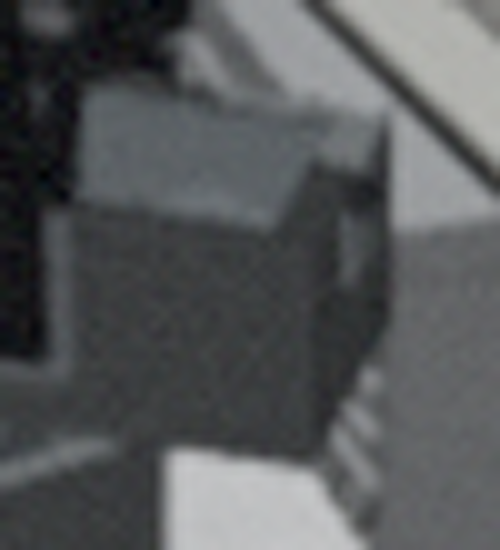

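View pics/z10b.png

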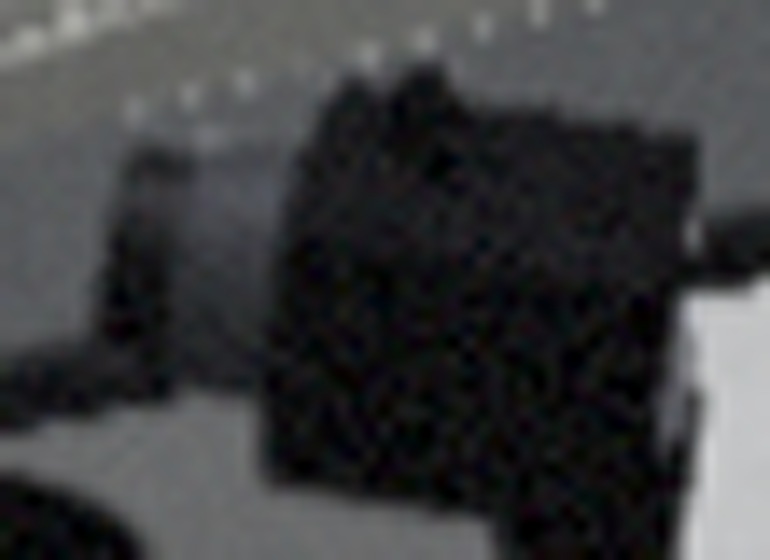

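The side view agrees with the kinematics to about 1 px. The lens glass comes out at about (0.594, −0.2345, 0.130) and its axis at −37°. I'll advance slowly to TCP (0.502, −0.165, 0.118).

Request:
play_rows:
  plan:
    - [[1, 0.001, 0, 0.006, 0], [1, 0.001, 0, 0.016, 0], [1, 0.001, -0.001, 0.026, 0], [1, 0.001, -0.001, 0.036, 0], [1, 0.001, -0.001, 0.044, 0], [1, 0.001, -0.001, 0.049, 0], [1, 0.001, -0.001, 0.049, 0], [1, 0.001, -0.001, 0.049, 0], [1, 0.001, -0.001, 0.049, 0], [1, 0.001, -0.001, 0.049, 0]]

```text
clock: 20.6
position: [0.5016, -0.1646, 0.1181]
ee_rot: [0.676, 0.226, 0.665, -0.221]
contact_force: [0.2, 0.5, -3.5]
width: 0.0553
```

Run:
```python
from h import *
go(.502,-.1653,.118,-37)
p,P,s=shot("side","side11")
cv2.imwrite("pics/s11.png",cv2.resize(p[200:290,310:430,::-1],(800,600),interpolation=2))
shot("wrist","wrist11")
shot("scene","scene11")
go(.502,-.1653,.118,-37)
R=rot(s);c=manip.camera_params("side")
for nm,l in {"near bot -y":(.0125,-.028,.0555),"near top +y":(-.0355,.028,.0555)}.items():
    w=s["position"]+R@np.array(l);q=cv2.projectPoints(np.array([w]),cv2.Rodrigues(c["R"])[0],c["t"],c["intrinsics"],c["dist_coeffs"])[0].ravel();print(nm,((q-[310,200]+.5)*6.667).round(0))
```

```text
t 20.6 pos [ 0.5016 -0.1646  0.1181] yaw -36.88 xdown [ 0.017  0.002 -1.   ] w 0.0553 F [ 0.2  0.5 -3.5] M [ 0.049  0.077 -0.002]
  q [-0.46  0.29  1.79  0.01  1.05 -1.39]  row: [ 0.0001 -0.0003  0.0008] turn 0.12
t 20.75 pos [ 0.5018 -0.1647  0.1183] yaw -36.89 xdown [ 0.017  0.002 -1.   ] w 0.055 F [-0.1  0.6 -4.7] M [-0.029  0.05   0.003]
  q [-0.46  0.29  1.79  0.01  1.05 -1.39]  row: [ 0.0003 -0.0003  0.0005] turn 0.11
near bot -y [214. 384.]
near top +y [266. 134.]
```

View pics/s11.png

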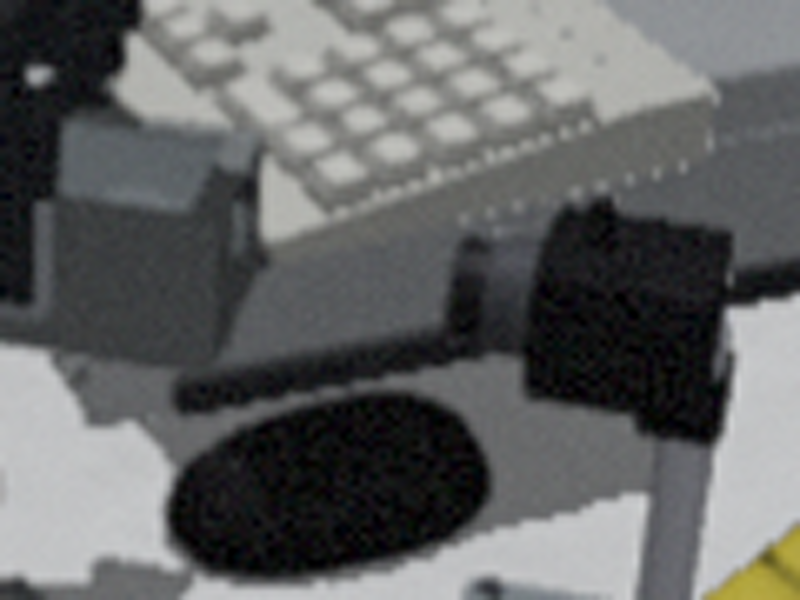

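View pics/wrist11.png

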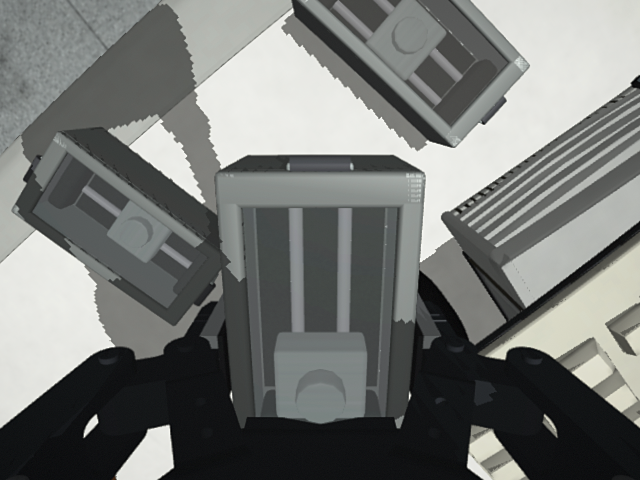

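View pics/scene11.png

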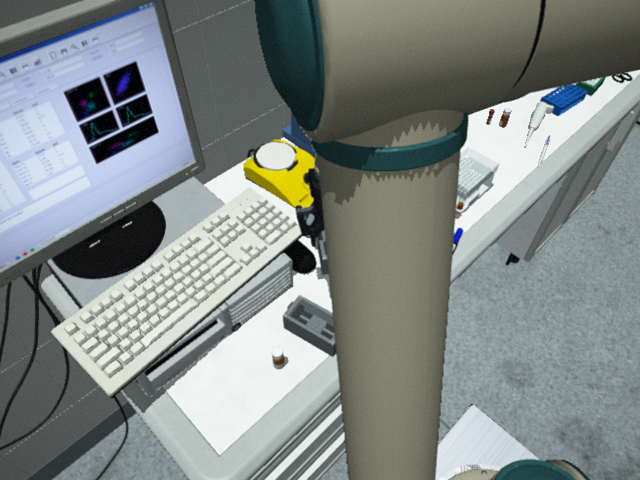

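Run:
```python
from h import *
s=manip.get_state();R=rot(s)
d=np.load("pics/side11.npy");P=cloud("side",d)
L=(P-s["position"])@R
m=(d>0)&(abs(L[...,1])<.04)&(abs(L[...,2])<.075)&(L[...,0]>-.06)&(L[...,0]<.04)
Q=L[m];print(len(Q))
sf=Q[(Q[:,0]>-.02)&(Q[:,0]<.005)&(Q[:,2]>.015)&(Q[:,2]<.05)&(Q[:,1]<0)];print("side face y",np.median(sf[:,1]))
g=Q[(Q[:,2]>.02)&(Q[:,2]<.045)];print("x range",np.percentile(g[:,0],[0,1,5,95,99,100]))
tp=Q[(Q[:,0]<-.03)&(Q[:,2]>.02)&(abs(Q[:,1])<.02)];print("top x",np.median(tp[:,0]))
e=Q[(Q[:,2]>.05)&(abs(Q[:,1])<.02)&(Q[:,0]>-.03)];print("end z",np.percentile(e[:,2],[5,50,95]))
# lens housing in tool frame
m=(d>0)&(abs(L[...,1])<.04)&(L[...,2]>.09)&(L[...,2]<.21)&(L[...,0]<.02)&(L[...,0]>-.06)
H=L[m];print("housing",np.percentile(H,[1,50,99],axis=0).round(4))
bar=H[(H[:,2]<.135)];print("barrel",len(bar),np.percentile(bar,[2,50,98],axis=0).round(4), bar[:,2].min())
box=H[(H[:,2]>.145)&(H[:,2]<.18)];print("box side y",np.percentile(box[:,1],[5,25,50,95]),"x",np.percentile(box[:,0],[1,99]))
b=box[(box[:,1]<np.percentile(box[:,1],50))&(box[:,0]>-.02)];f=np.polyfit(b[:,2],b[:,1],1);print("box yaw rel",np.degrees(np.arctan(f[0])))
```

```text
2025
side face y -0.027958570181375497
x range [-0.03911113 -0.03825533 -0.03731504  0.00576146  0.0091199   0.01068349]
top x -0.03576453471212454
end z [0.05393689 0.05444869 0.05641816]
housing [[-0.0423 -0.0199  0.1153]
 [-0.0195 -0.0136  0.1586]
 [ 0.0174  0.0192  0.1906]]
barrel 202 [[-0.028  -0.0152  0.1142]
 [-0.0187 -0.0091  0.1253]
 [-0.0008  0.0084  0.1345]] 0.11343110504160987
box side y [-0.01925629 -0.01793964 -0.01643237  0.01422164] x [-0.0434242   0.01727965]
box yaw rel 0.17517497043222102
```

In the tool frame the lens barrel front is at z ≈ 0.1145 and the case centre is at about 0, so the gap is about 58 mm. The housing is centred sideways and its yaw differs by 0.2°. The case is still and nothing else is being touched, so I'm handing in.

```bash
python3 -c "
from h import *
go(.502,-.1653,.118,-37);print('weight z',rowz(346,-.0143)+.0155)
print(manip.sign_off())"
```

```text
t 20.75 pos [ 0.5018 -0.1647  0.1183] yaw -36.89 xdown [ 0.017  0.002 -1.   ] w 0.055 F [-0.1  0.6 -4.7] M [-0.029  0.05   0.003]
  q [-0.46  0.29  1.79  0.01  1.05 -1.39]  row: [ 0.0003 -0.0003  0.0005] turn 0.11
weight z 0.02569865644252632
the job is handed in; nothing more can be done
None
```

I found the loose weight in the first case I lifted, the left one. I'm now holding that case level and still in front of the inspection camera. I never touched the other two cases, the vials, the bottle or the camera. The job was handed in at 20.75 s; it reports no verdict.

**Finding it:** The first strong strokes moved the weight only a few millimetres, and two of them did not move it at all. Quick back-and-forth shaking then sent it to the stop. Seen through the lid, it went from about −7 mm to about +26 mm and stayed there once the case was level.

**Last checks, from the side camera and arm pose:**

| Check | Result |
|---|---|
| Case centre to lens glass | about 115 mm |
| Near end to glass | about 58–60 mm |
| Sideways centring | within a few mm |
| Angle to the lens axis | about 0.2° off |
| Height of case centre | 0.130 m |

**What was not perfect:**
- **Tilt:** one shaking call started mid-swing and tilted the case by 3°. I corrected most of it, but about 1° (0.017 rad) of lengthwise tilt remains.
- **Lens position:** the scene and side cameras disagreed by about 5 mm in y on where the lens is. I used a value between them, closer to the side camera because it matched the arm pose. The arm blocked the scene camera's view at the end, so the side camera alone confirmed the final position.

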